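# Tip the whetstone out of its fitted case and clamp it in the holder

### The job

Get the whetstone ready for sharpening: press down the end where the wall of its case leans outward, so that it tips and stays with its other end raised, then grip that end and lift it out. Set it down, without dropping it, flat and square in the middle of the holder's rubber bed, orange stone upward, then push the sliding jaw home until the stone sits tight between both jaws. Leave the other things where they stand.

Things in the scene. Friction and masses are not known exactly. Their poses are not given: they have to be found in the camera images.
- whetstone: Whetstone: an orange-brown stone (upper 24 mm) glued on a pale wooden base (lower 18 mm); one loose solid block 140 mm long (its x), 56 wide (its y), 42 high (its z), about 0.4 kg, centre of mass 26 mm up, both ends alike. Origin: centre of the underside. It starts flat in its case, its top flush with the case rim, its axes along those of the case.
- stone_case: Dark wooden case cut to fit the whetstone, fixed on a butcher's block whose top is 40 mm above the worktop; from x = -82 to +103 mm, 79 wide (y), 68 high. Origin: middle of the pocket, at the case's underside. Only 1.5 mm is free along the stone's sides: no finger fits in. The stone lies on a shelf at z = 26 mm that runs from the -x end to x = +3.5 mm; beyond it the pocket is hollow, 20 mm deeper.
- leaning_end (a point): Middle of the rim at the case's +x end (case x = +93, z = 68 mm), where the pocket's end wall is paler and leans outward. Pressed down lightly (1 to 6 N) near this end, say 55 mm from its middle, the stone rocks over the shelf's edge: this end sinks into the hollow, and it stays so by its own weight, tipped about 0.3 rad.
- raised_end (a point): Middle of the rim at the case's -x end (case x = -72, z = 68 mm). When the stone is tipped its end here stands about 20 mm above the rim (its top corner at case x = -58 mm, z = 88 mm), and its two sides, 56 mm apart, can be gripped there above the rim, from above.
- stone_holder: Whetstone holder, fixed: black plate from x = -128 to +94 mm, 74 wide (y); rubber bed in the middle, steel fixed jaw at its +x end (inner face at x = +70 mm), steel sliding jaw with a red mark at its -x end. Both jaws reach 46 mm above the worktop, 16 above the bed; the stone stands well above them. Origin: on the worktop, below the middle of a clamped stone.
- bed (a point): Middle of the flat rubber bed's top (holder x = 0, y = 0), 30 mm above the worktop; the bed is 112 mm along the holder's x and 50 mm wide. The stone belongs here, its length along the holder's x, either way round.
- jaw (a joint): Travel of the sliding jaw along the holder's +x, toward the stone, m. 0: wide open (inner face at holder x = -98 mm, 168 mm between the jaws); 0.028: the jaws are 140 mm apart, the length of the stone; ends at 0.040. It slides stiffly (about 3 N) and stays where it is pushed.
- jaw_face (a point): Middle of the sliding jaw's inner face, 37.5 mm above the worktop. The jaw is a block 18 mm long (its outer face lies 18 mm behind this point, toward the holder's -x), 66 mm wide, from 14 to 46 mm above the worktop; its outer face stands free above 25 mm and can be pushed by closed fingertips.
- tumbler: Bystander: clear drinking glass, 80 mm across, 91 mm high, loose. Origin: centre of its foot.
- lime: Bystander: green lime, 57 mm, loose. Origin: underside.
- garlic: Bystander: garlic bulb, 56 mm, loose. Origin: underside.
- salt_shaker: Bystander: glass salt shaker, 44 mm across, 90 mm high, loose. Origin: centre of its foot.
- spice_jar: Bystander: glass spice jar with dark cap, 41 mm across, 105 mm high, loose. Origin: centre of its foot.
- plaid_bag: Tall plaid cool bag behind the work, stands fixed: 350 mm high; its front face runs from world x = 0.55, y = 0.05 to x = 0.58, y = -0.24 m. Keep the arm clear of it. Origin: middle of its underside.
- lunch_bag: Black lunch bag at the back on the left, stands fixed: 165 mm high; it fills world x from 0.53 to 0.75, y from 0.13 to 0.43 m. Origin: middle of its underside.

How it is judged (in metres and radians):
On the way, in this order (a step that is already met when the one before it is completed fails the run):
1. the whetstone stands tipped in its case, one end pressed down into the hollow and the other end raised (angle between whetstone's own z axis and vertical between 0.22 and 0.4 rad and horizontal distance between whetstone and stone_case below 0.012 m and z of whetstone in the frame of stone_case between 0.018 and 0.036 m and contact force between the fingers and whetstone below 0.5 N), for 0.2 s.
2. the whetstone lies flat on the holder's bed between the jaws, stone side up (z of whetstone in the frame of stone_holder between 0.027 and 0.034 m and y of whetstone in the frame of stone_holder between -0.01 and 0.01 m and angle between the x axis of whetstone and the x axis of stone_holder, either way round below 0.08 rad and angle between whetstone's own z axis and vertical below 0.06 rad and x of whetstone in the frame of stone_holder between -0.03 and 0.004 m), for 0.2 s.
At the end, for the whole second after the job is handed in: The whetstone rests on the holder's bed, stone side up, level within 0.06 rad, in line with the holder within 0.08 rad, within 10 mm of the middle of the bed's width and 3.5 mm of the holder's origin along its x; the sliding jaw is pushed up to it (travel 25.5 to 31 mm) (z of whetstone in the frame of stone_holder between 0.027 and 0.034 m and y of whetstone in the frame of stone_holder between -0.01 and 0.01 m and angle between the x axis of whetstone and the x axis of stone_holder, either way round below 0.08 rad and angle between whetstone's own z axis and vertical below 0.06 rad and x of whetstone in the frame of stone_holder between -0.0035 and 0.0035 m and value of joint jaw between 0.0255 and 0.031 m and linear speed of whetstone below 0.01 m/s); the robot touches nothing.
It fails at once if a bystander is moved by more than 3 cm (distance of any of tumbler, lime, garlic, salt_shaker, spice_jar from where it was at the start of the episode above 0.03 m).
It fails at once if the whetstone is dropped: out of the fingers it falls faster than 0.5 m/s, that is by more than about 13 mm (linear speed of whetstone above 0.5 m/s and contact force between the fingers and whetstone below 0.5 N).
It also fails if it takes over 69 s, if anything falls off the work surface, if the arm or the gripper's body presses on something with over 40 N, if the wrist force passes 120 N, or if a joint passes its speed limit or range.

### The arm

A 7-joint arm with a two-finger parallel gripper is mounted at the origin on a cart in front of the work surface, level with it; the furniture and walls round the work are solid. World frame = base frame: x ahead of the robot, y to its left, z up, the work surface at z = 0. Lengths are in m, angles in degrees, forces in N, time in s.
With the tool pointing down it reaches from about 0.425 to 0.825 m from the base axis. Payload 3.6 kg.
Tool frame: the origin (TCP) lies midway between the tips of the shut fingers; the grasp point (between the pads) lies env.grip_point_offset behind it (env.grip_point_offset is the distance from the TCP to the grasp point, in m); z points along the fingers, y is the line along which they close (so a half turn about z gives the same grasp; the last joint's range is limited). The gripper opens to 93 mm and grips with 3 to 60 N. Pads are 15 mm wide; open, the fingers measure 128 mm over their backs; the gripper's body (75 mm by 188 mm) begins 65 mm behind the grasp point.
Start: joints at [62.997, 35.231, -0.722, 81.555, 0.464, 63.22, -2.315], TCP at [0.28, -0.587, 0.219] pointing down, gripper open.
Joint ranges: [-178.69, 178.69], [-17.37, 117.87], [-77.05, 75.6], [15.02, 138.74], [-78.02, 258.01], [0.78, 113.62], [-162.83, 162.83]. Speed limits (degrees/s): [159.86, 159.86, 180, 180, 180, 180, 180].

### API

Orientations are given as [roll, pitch, yaw] about the fixed x, y, z axes, in that order (R = Rz(yaw) Ry(pitch) Rx(roll)).
In Python, from plant import env gives the robot as it stands. The module is installed in compiled form; this text tells all that it offers.
- The arm moves only by the shell command python3 -m pendant 'ROWS' [OPENING] [FORCE]. ROWS is a JSON object of lists of equal length, an entry for each row: "xyz": the shift along the tool's x, y, z in mm, a list of three; "roll": the turn about the tool's z in rad. A call has 1 to 12 rows; each row is the pose to reach, as a shift and turn from the pose commanded when the call began, along the tool's axes at that moment; what a row does not reach only later rows make up. A row lasts 1/10 s, in which the tool goes at most 50 mm and 8.59 degrees, less where a joint would pass 70% of its speed; a pose out of reach is approached as far as the arm can. A call with a gripper value outside its range is refused whole. OPENING is the closure in counts, from 0 (fully open) to 255 (shut), set as the call begins (- or left out, the last holds). The fingers move at their own pace and stop on an object; FORCE is the grip in N (left out, the last holds). Time passes only in rows, so rows that repeat a pose let the fingers close. It gives the time, the measured TCP pose, the force, the opening and the grip force at its end, in the units of the state.
- env.sense(): the state, without advancing time (a new reading comes with each control period).
- env.read_camera(name): name is "scene" or "top"; returns the picture (384x512x3 uint8, red, green, blue); there is no depth.
- env.camera_model(name): a dict with "fx", "fy", "cx", "cy" (pixels), "rvec" (rotation vector, rad) and "tvec" (3), from world to camera coordinates, as OpenCV has them. Camera axes: x right, y down, z forward; pixel columns grow to the right and rows downward; lengths in m; the calibration is good to about 2 mm. A picture is of the moment at which its call begins. camera_model takes no time and is no camera call.
- env.close_job(): hands the job in; it is judged then, once.
Trained networks look in the newest picture that a camera, given by its name, has taken for a name from the list of things; names that differ only in an ending like _2 or _b are one class to them, and where a whole thing is asked for, a point or a joint stands for the part that bears it (a point fixed in the world has none). Each returns a list of dicts, best first, with "score" (0 to 1); they miss things now and then, are a little off and sometimes report something else, mostly with a low value. They report only what shows in the picture. A call takes as long as a camera call.
- env.recognise(camera, name): "point" ([column, row] in pixels, amid what is visible of it).
The state is a dict: "time_s": time; "joints": joint angles; "joint_velocities": joint speeds; "effort": joint torques, N m; "position": TCP position; "ee_rot": TCP orientation; "force": force on the tool from outside, world axes, zero at the start; "ft_torque": the same for the moment, N m; "opening": finger opening in m; "gripper_force": force on a finger pad.
Only numpy, scipy, OpenCV 4.12 (cv2) and the standard library are available. Lean on these libraries where they do the work, as an engineer would, in place of code of your own. Each camera call takes 0.05 s, during which the arm holds its last target. There are 200 camera calls.

## Working session

There is one attempt and no reset: what is moved stays moved. The work goes in short steps, Python scripts to look and compute and a shell command to move; the robot and the scene stay as the last step left them, time stands still between calls to the robot, and variables do not carry over. Pictures are saved under pics/ and viewed, at most 10 in all, crops included, and the job is handed in when it is done.

```bash
mkdir -p pics
cat > h.py <<'E'
import numpy as np,cv2
from plant import env
def cam(n):
    m=env.camera_model(n);K=np.array([[m['fx'],0,m['cx']],[0,m['fy'],m['cy']],[0,0,1.]])
    return K,np.array(m['rvec'],float).reshape(3,1),np.array(m['tvec'],float).reshape(3,1)
def at_z(n,px,z):
    K,r,t=cam(n);R=cv2.Rodrigues(r)[0]
    d=R.T@np.linalg.inv(K)@np.array([px[0],px[1],1.]);o=(-R.T@t).ravel()
    return o+d*(z-o[2])/d[2]
def proj(n,P):
    K,r,t=cam(n);return cv2.projectPoints(np.array(P,float).reshape(-1,3),r,t,K,None)[0].reshape(-1,2)
def snap(n,f,crop=None,s=1):
    im=env.read_camera(n)[:,:,::-1].copy()
    if crop: im=im[crop[1]:crop[3],crop[0]:crop[2]]
    cv2.imwrite('pics/'+f,cv2.resize(im,None,fx=s,fy=s,interpolation=cv2.INTER_CUBIC))
E
python3 - <<'E'
from h import *
snap('top','top0.png',s=1.5);snap('scene','sc0.png',s=1.5)
H={'whetstone':.108,'leaning_end':.108,'raised_end':.108,'stone_holder':.03,'bed':.03,'jaw_face':.04,'tumbler':.05,'lime':.03,'garlic':.03,'salt_shaker':.05,'spice_jar':.05,'stone_case':.1}
for k,z in H.items():
    for c in('top','scene'):
        for d in env.recognise(c,k)[:2]: print(k,c,np.round(d['point']),round(d['score'],2),at_z(c,d['point'],z).round(3))
print(env.sense(),env.grip_point_offset,-(cv2.Rodrigues(cam('top')[1])[0].T@cam('top')[2]).ravel())
E
```

```text
whetstone top [344. 240.] 0.84 [ 0.434 -0.223  0.108]
whetstone scene [340. 218.] 0.89 [ 0.427 -0.237  0.108]
leaning_end top [332. 252.] 0.9 [ 0.391 -0.199  0.108]
leaning_end scene [335. 228.] 0.86 [ 0.376 -0.228  0.108]
raised_end top [330. 251.] 0.79 [ 0.393 -0.196  0.108]
raised_end scene [334. 230.] 0.66 [ 0.366 -0.226  0.108]
stone_holder top [200. 218.] 0.55 [0.432 0.174 0.03 ]
stone_holder scene [202. 221.] 0.9 [0.412 0.206 0.03 ]
stone_holder scene [340. 220.] 0.18 [ 0.517 -0.235  0.03 ]
bed top [196. 220.] 0.69 [0.423 0.183 0.03 ]
bed top [228. 224.] 0.17 [0.434 0.093 0.03 ]
bed scene [205. 220.] 0.68 [0.42  0.199 0.03 ]
jaw_face top [225. 224.] 0.62 [0.429 0.099 0.04 ]
tumbler top [390. 202.] 0.65 [ 0.613 -0.331  0.05 ]
tumbler top [376. 187.] 0.48 [ 0.651 -0.287  0.05 ]
tumbler scene [374. 199.] 0.61 [ 0.629 -0.334  0.05 ]
lime top [125. 218.] 0.61 [0.374 0.379 0.03 ]
lime scene [146. 223.] 0.59 [0.362 0.384 0.03 ]
garlic top [377. 187.] 0.76 [ 0.667 -0.292  0.03 ]
garlic scene [336. 232.] 0.53 [ 0.45  -0.227  0.03 ]
salt_shaker top [246. 163.] 0.57 [0.632 0.097 0.05 ]
s
[... 327 characters left out ...]
303611, -0.72318764, 81.55611243,  0.46321661,
       63.22069677, -2.31481017]), 'joint_velocities': array([ 0.00579241, -0.01289134,  0.03800228,  0.05732884,  0.09612591,
        0.01439452, -0.01930329]), 'effort': array([-6.85488726e-05, -4.58829546e+01,  2.08733557e-01, -1.66032296e+01,
       -6.10342878e-02,  1.32638737e-02,  5.25482676e-05]), 'position': array([ 0.27969374, -0.58669661,  0.2186115 ]), 'ee_rot': array([-1.79992929e+02, -3.40935696e-03,  2.54878533e+01]), 'force': array([-0.15654345,  0.16695217, -0.06405933]), 'ft_torque': array([ 0.0030867 , -0.00815881, -0.01470475]), 'gripper_force': 0.0, 'opening': 0.09296959253565977} 0.0188 [-0.09522111 -0.1515204   1.15305029]
```

View pics/top0.png

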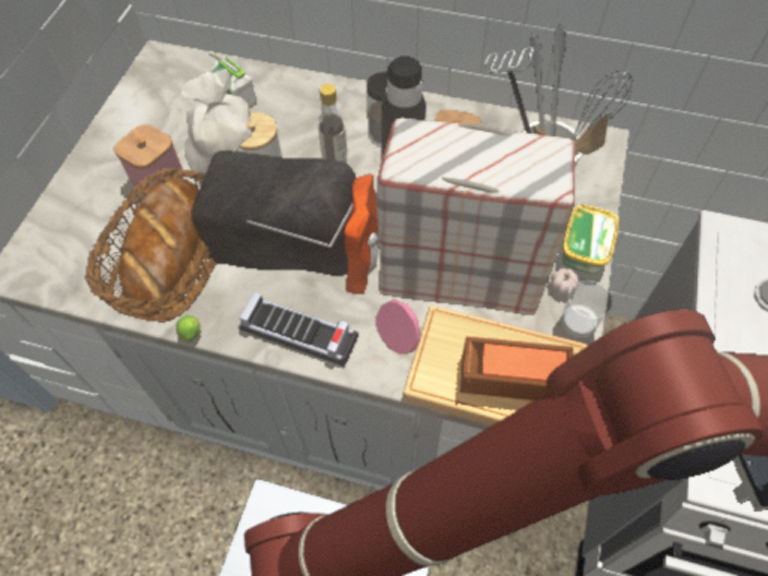

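View pics/sc0.png

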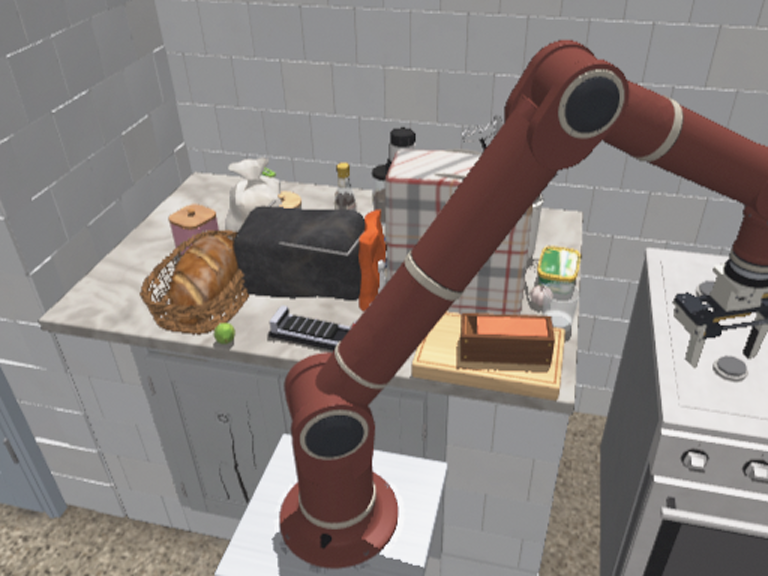

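The top view shows the holder at about (297,330) with its red mark at (337,335), and the case at about (515,365) on the board. The arm partly hides the case there, but the scene view shows it whole at (505,340). I'll enlarge both to see which end of the case leans.

Run:
```python
from h import *
a=env.read_camera('scene')[:,:,::-1];b=env.read_camera('top')[:,:,::-1]
f=lambda im,x,y,w,h,s:cv2.resize(im[y:y+h,x:x+w],None,fx=s,fy=s,interpolation=cv2.INTER_CUBIC)
o=np.zeros((600,800,3),np.uint8)
o[:300,:400]=f(a,295,200,80,60,5); o[:300,400:]=f(b,300,215,80,60,5)
o[300:,:]=f(b,150,185,100,75,8)[:300] if 0 else f(b,150,190,100,60,8)[:300]
cv2.imwrite('pics/c1.png',o)
```

```text
(no output)
```

View pics/c1.png

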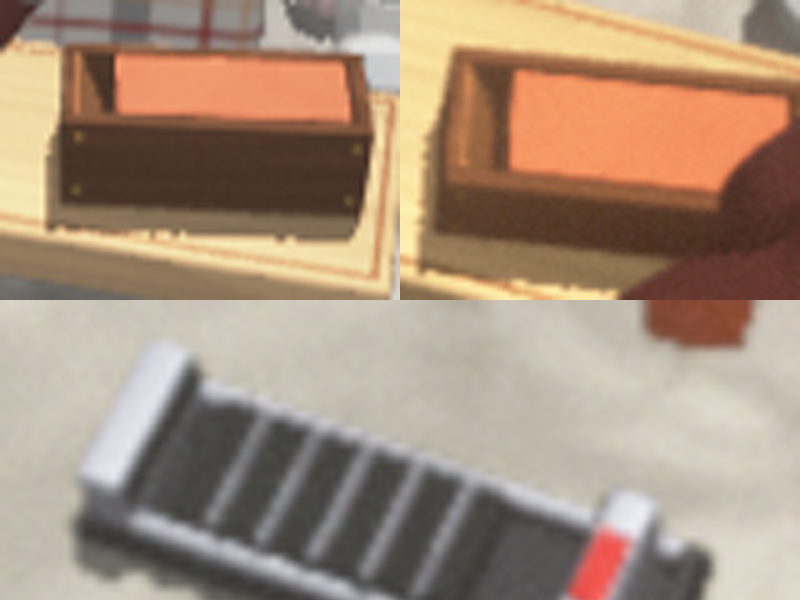

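The leaning (hollow) end is the left one in the images, so case +x is roughly world +y. The holder's red jaw is on the right, so holder +x is also roughly +y. I'll rectify both views to metric.

```bash
cat >> h.py <<'E'
def rect(n,xc,yc,z,w=.4,h=.15,s=2000):
    # image: right = -y, up = +x
    W,H=int(w*s),int(h*s)
    c=np.array([[xc+h/2,yc+w/2,z],[xc+h/2,yc-w/2,z],[xc-h/2,yc-w/2,z],[xc-h/2,yc+w/2,z]])
    M=cv2.getPerspectiveTransform(proj(n,c).astype(np.float32),np.float32([[0,0],[W,0],[W,H],[0,H]]))
    im=cv2.warpPerspective(env.read_camera(n)[:,:,::-1].copy(),M,(W,H),flags=cv2.INTER_CUBIC)
    return im
E
python3 - <<'E'
from h import *
o=np.vstack([rect('scene',.42,-.22,.108),rect('top',.42,.17,.046)])
for i in range(0,800,100):
    cv2.putText(o,str(i),(i,10),0,.35,(0,255,0));cv2.line(o,(i,0),(i,5),(0,255,0));cv2.line(o,(i,300),(i,305),(0,255,0))
cv2.imwrite('pics/r1.png',o)
E
```

```text
(no output)
```

View pics/r1.png

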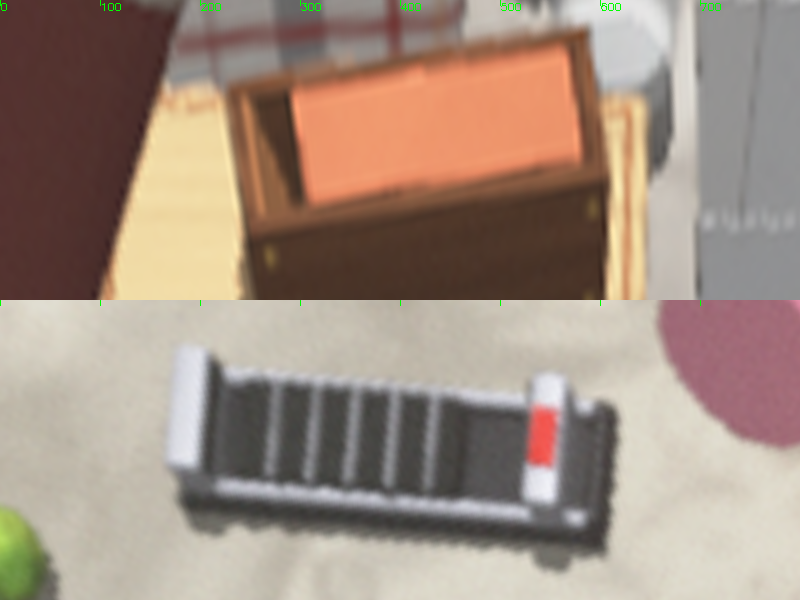

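Stone centre ≈ (0.432, -0.238), case yaw ≈ 99.2°. Holder origin ≈ (0.4345, 0.198), yaw ≈ 85.3°. Next I work out the shift to a point above the press point.

```bash
cat >> h.py <<'E'
from scipy.spatial.transform import Rotation as Ro
def go(x,y,z,yaw=None):
    s=env.sense();e=s['ee_rot'];R=Ro.from_euler('xyz',e,degrees=True)
    d=R.inv().apply(np.array([x,y,z])-s['position'])*1000
    r=0 if yaw is None else -np.deg2rad((yaw-e[2]+180)%360-180)
    print('t',round(s['time_s'],2),'pos',s['position'].round(4),'rpy',e.round(2),'shift',d.round(1),'roll',round(r,3),'F',s['force'].round(1),'open',round(s['opening'],4),'grip',round(s['gripper_force'],1))
E
python3 -c "
from h import *
go(.423,-.184,.20,99.2)"
```

```text
t 1.5 pos [ 0.2797 -0.5867  0.2186] rpy [-180.     -0.     25.49] shift [ 302.6 -301.9   18.7] roll -1.287 F [ 0.2 -0.7 -0.2] open 0.0933 grip 0.0
```

```bash
python3 -m pendant '{"xyz":[[40,-40,0],[75,-75,0],[110,-110,0],[145,-145,0],[180,-180,0],[215,-215,0],[250,-250,5],[280,-280,10],[303,-302,19],[303,-302,19],[303,-302,19],[303,-302,19]],"roll":[-0.14,-0.28,-0.42,-0.56,-0.7,-0.84,-0.98,-1.12,-1.287,-1.287,-1.287,-1.287]}' 255 20
python3 -c "
from h import *
go(.423,-.184,.135,99.2)
snap('top','top1.png',(300,200,400,275),8)
for c in('top','scene'):
  for d in env.recognise(c,'whetstone')[:2]: print(c,d['score'],at_z(c,d['point'],.108))"
```

```text
time_s: 2.7
position: [0.4229, -0.1854, 0.1998]
ee_rot: [-180.0, 0.1, 99.0]
force: [-0.3, 0.1, -0.1]
opening: 0.0019
gripper_force: 0.0
t 2.7 pos [ 0.4229 -0.1854  0.1998] rpy [-1.7999e+02  6.0000e-02  9.9010e+01] shift [ 1.4  0.3 64.8] roll -0.003 F [-0.3  0.1 -0.1] open 0.0019 grip 0.0
scene 0.96 [ 0.42744943 -0.23436377  0.108     ]
```

View pics/top1.png

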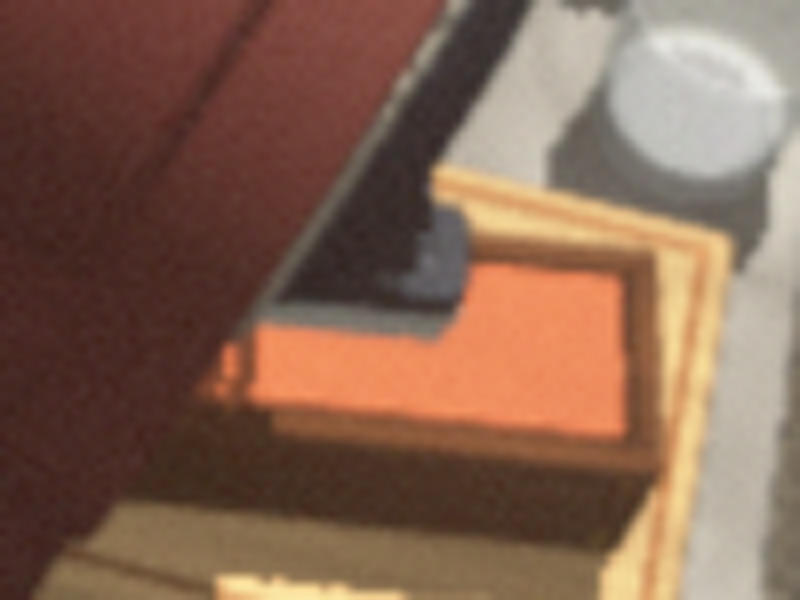

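Most of the stone is clear in the top view: its right end's corners are at crop (622,268) and (626,437). The tool is over the left half. I'm pressing slowly.

```bash
python3 -c "
from h import *
a=at_z('top',(300+622/8,200+268/8),.108);b=at_z('top',(300+626/8,200+437/8),.108);print(a,b,(a+b)/2,'expected',.432+.07*.16,-.238-.07*.987)"
python3 -m pendant '{"xyz":[[1,0,30],[1,0,60],[1,0,78],[1,0,84],[1,0,88],[1,0,91],[1,0,94]],"roll":[0,0,0,0,0,0,0]}'
```

```text
[ 0.47392951 -0.30247345  0.108     ] [ 0.41605366 -0.3116395   0.108     ] [ 0.44499158 -0.30705647  0.108     ] expected 0.4432 -0.30709
time_s: 3.55
position: [0.4238, -0.183, 0.1063]
ee_rot: [179.9, 0.0, 99.2]
force: [0.8, 0.9, 0.9]
opening: 0.0007
gripper_force: 0.3
```

```bash
python3 -m pendant '{"xyz":[[0,0,2],[0,0,4],[0,0,6],[0,0,8],[0,0,10],[0,0,12],[0,0,14]],"roll":[0,0,0,0,0,0,0]}'
```

```text
time_s: 4.25
position: [0.4235, -0.1829, 0.095]
ee_rot: [180.0, 0.2, 99.2]
force: [-9.5, 3.5, 46.0]
opening: 0.0005
gripper_force: 22.3
```

```bash
python3 -m pendant '{"xyz":[[0,0,-5],[0,0,-30],[0,0,-60],[0,0,-100],[0,0,-100],[0,0,-100],[0,0,-100]],"roll":[0,0,0,0,0,0,0]}'
python3 - <<'E'
from h import *
a=env.read_camera('scene')[:,:,::-1];b=env.read_camera('top')[:,:,::-1]
f=lambda im,x,y:cv2.resize(im[y:y+75,x:x+100],None,fx=4,fy=4,interpolation=cv2.INTER_CUBIC)
cv2.imwrite('pics/p2.png',np.hstack([f(a,290,180),f(b,300,200)]))
go(.44,-.287,.2,99.2)
E
```

```text
time_s: 4.95
position: [0.4222, -0.1826, 0.1907]
ee_rot: [-179.9, -0.1, 99.2]
force: [0.1, 0.8, -0.1]
opening: 0.0007
gripper_force: 0.0
t 5.05 pos [ 0.4221 -0.1825  0.1904] rpy [-1.7985e+02 -9.0000e-02  9.9230e+01] shift [-106.     0.8   -9.8] roll 0.001 F [ 0.1  0.6 -0.4] open 0.0006 grip 0.0
```

View pics/p2.png

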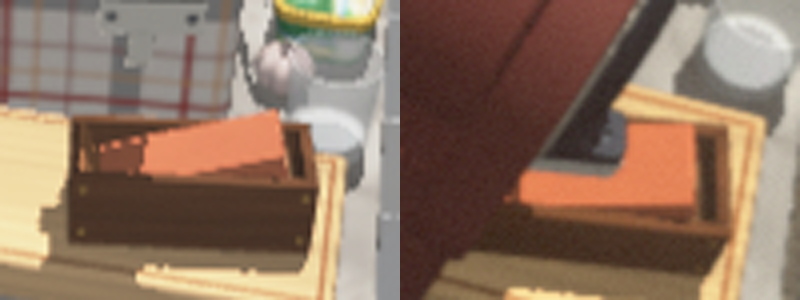

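The stone is tipped: the right end stands above the rim at scene crop (280,115) and the left end has sunk. I'm opening the gripper and going over the raised end.

```bash
python3 -c "
from h import *
a=at_z('top',(300+295/4,200+125/4),.128);b=at_z('top',(300+295/4,200+220/4),.128);print(a,b,(a+b)/2,'expected',.432+.058*.16,-.238-.058*.987)"
python3 -m pendant '{"xyz":[[-20,1,0],[-50,1,0],[-80,1,0],[-105,1,0],[-105,1,20],[-105,1,45],[-105,1,45],[-105,1,45],[-105,1,45],[-105,1,45]],"roll":[0,0,0,0,0,0,0,0,0,0]}' 0 60
python3 -c "
from h import *
go(.4397,-.2854,.1105,99.2)"
```

```text
[ 0.46662393 -0.28907403  0.128     ] [ 0.40235047 -0.2981714   0.128     ] [ 0.4344872  -0.29362271  0.128     ] expected 0.44128 -0.295246
time_s: 6.05
position: [0.4416, -0.2863, 0.1477]
ee_rot: [179.9, 0.1, 99.2]
force: [0.0, -0.4, 0.6]
opening: 0.0763
gripper_force: 0.0
t 6.05 pos [ 0.4416 -0.2863  0.1477] rpy [1.7991e+02 7.0000e-02 9.9250e+01] shift [ 1.3 -1.8 37.2] roll 0.001 F [ 0.  -0.4  0.6] open 0.0763 grip 0.0
```

```bash
python3 -m pendant '{"xyz":[[0,-2,0],[0,-2,0],[1,-2,10],[1,-2,20],[1,-2,30],[1,-2,37],[1,-2,37],[1,-2,37]],"roll":[0,0,0,0,0,0,0,0]}' 0 60
python3 -m pendant '{"xyz":[[0,0,0],[0,0,0],[0,0,0],[0,0,0],[0,0,0],[0,0,0],[0,0,0],[0,0,0],[0,0,0]],"roll":[0,0,0,0,0,0,0,0,0]}' 255 60
```

```text
time_s: 6.85
position: [0.4388, -0.2854, 0.1093]
ee_rot: [-180.0, -0.0, 99.2]
force: [-0.0, -0.6, 0.4]
opening: 0.0929
gripper_force: 0.0
time_s: 7.75
position: [0.4393, -0.2857, 0.1099]
ee_rot: [179.9, 0.0, 99.2]
force: [1.6, -0.7, 1.1]
opening: 0.0553
gripper_force: 60.0
```

```bash
python3 -m pendant '{"xyz":[[0,0,-4],[0,0,-10],[0,0,-16],[0,0,-24],[0,0,-34],[0,0,-46],[0,0,-60],[0,0,-75],[0,0,-90],[0,0,-105],[0,0,-120],[0,0,-120]],"roll":[0,0,0,0,0,0,0,0,0,0,0,0]}'
python3 - <<'E'
from h import *
a=env.read_camera('scene')[:,:,::-1];b=env.read_camera('top')[:,:,::-1]
f=lambda im,x,y:cv2.resize(im[y:y+100,x:x+100],None,fx=4,fy=4,interpolation=cv2.INTER_CUBIC)
cv2.imwrite('pics/p3.png',np.hstack([f(a,290,150),f(b,300,180)]))
go(.44,-.287,.25,85.3)
E
```

```text
time_s: 8.95
position: [0.4382, -0.2864, 0.232]
ee_rot: [180.0, 0.2, 99.2]
force: [1.0, -0.9, -3.9]
opening: 0.0553
gripper_force: 60.0
t 9.05 pos [ 0.4373 -0.2858  0.2297] rpy [-179.87   -0.     99.19] shift [ -1.7   2.4 -20.3] roll 0.242 F [ 0.9 -0.3 -5.5] open 0.0552 grip 60.0
```

View pics/p3.png

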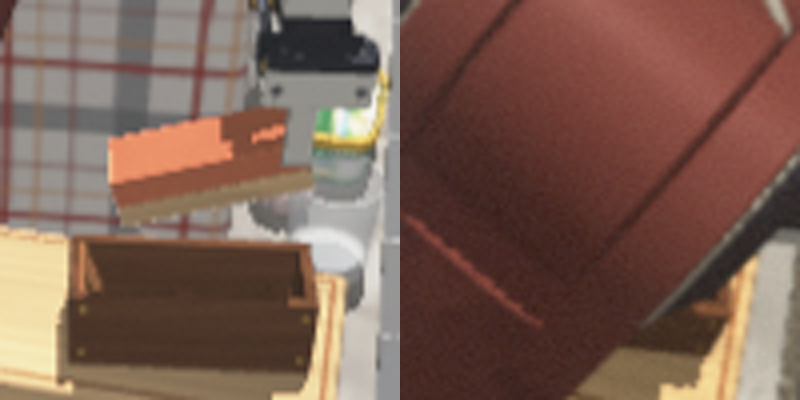

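The stone is held at about 0.3 rad, lower end toward +y, clear of the case. Before the transfer I'll check clearances near the holder from the first picture.

```bash
python3 -c "
from h import *
for p in [(348,272),(205,255),(352,290),(366,288),(378,178)]: print(p,at_z('top',np.array(p)/1.5,0).round(3),at_z('top',np.array(p)/1.5,.165).round(3))
go(.4303,.1467,.23,85.3)"
```

```text
(348, 272) [0.59  0.131 0.   ] [0.492 0.09  0.165]
(205, 255) [0.552 0.428 0.   ] [0.459 0.345 0.165]
(352, 290) [0.552 0.11  0.   ] [0.459 0.073 0.165]
(366, 288) [0.564 0.085 0.   ] [0.469 0.051 0.165]
(378, 178) [0.844 0.14  0.   ] [0.709 0.099 0.165]
t 9.05 pos [ 0.4373 -0.2858  0.2297] rpy [-179.87   -0.     99.19] shift [ 4.28e+02  6.21e+01 -4.00e-01] roll 0.242 F [ 0.9 -0.3 -5.5] open 0.0552 grip 60.0
```

```bash
python3 -m pendant '{"xyz":[[20,3,0],[60,9,0],[105,15,0],[150,22,0],[195,28,0],[240,35,0],[285,41,0],[330,48,0],[370,54,0],[405,59,0],[428,62,0],[428,62,0]],"roll":[0,0.02,0.04,0.07,0.1,0.13,0.16,0.19,0.22,0.242,0.242,0.242]}'
python3 - <<'E'
from h import *
go(.4303,.1467,.125,85.3)
o=np.vstack([rect('scene',.42,.17,.046),rect('top',.42,.17,.046)])
cv2.imwrite('pics/p4.png',o)
E
```

```text
time_s: 10.25
position: [0.4293, 0.1507, 0.2291]
ee_rot: [-179.8, -0.1, 85.8]
force: [-0.7, -0.5, -5.0]
opening: 0.0557
gripper_force: 60.0
t 10.25 pos [0.4293 0.1507 0.2291] rpy [-1.7982e+02 -7.0000e-02  8.5810e+01] shift [ -4.    1.6 104.1] roll 0.009 F [-0.7 -0.5 -5. ] open 0.0557 grip 60.0
```

View pics/p4.png

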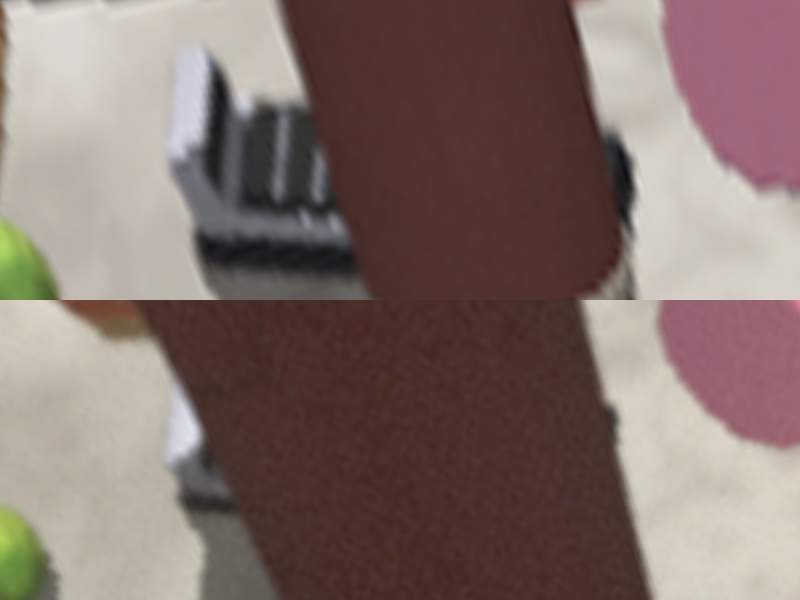

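The scene view's fixed jaw, at (190,102), agrees with the top view's to within 3 mm. The arm hides the rest, so I'm descending by force.

```bash
python3 -m pendant '{"xyz":[[-4,2,25],[-4,2,60],[-4,2,90],[-4,2,110],[-4,2,118],[-4,2,122],[-4,2,126],[-4,2,126]],"roll":[0.009,0.009,0.009,0.009,0.009,0.009,0.009,0.009]}'
python3 -c "
from h import *
go(.4308,.1467,.0935,85.3)"
```

```text
time_s: 11.15
position: [0.4335, 0.1425, 0.1041]
ee_rot: [180.0, -0.0, 84.8]
force: [0.2, 0.2, -4.3]
opening: 0.0554
gripper_force: 60.0
t 11.15 pos [0.4335 0.1425 0.1041] rpy [ 1.7995e+02 -1.0000e-02  8.4810e+01] shift [ 3.9 -3.  10.6] roll -0.009 F [ 0.2  0.2 -4.3] open 0.0554 grip 60.0
```

```bash
python3 -m pendant '{"xyz":[[4,-3,0],[4,-3,2],[4,-3,4],[4,-3,6],[4,-3,8],[4,-3,8],[4,-3,8]],"roll":[-0.009,-0.009,-0.009,-0.009,-0.009,-0.009,-0.009]}'
python3 -c "
from h import *
go(.4308,.1467,.0935,85.3)"
```

```text
time_s: 11.85
position: [0.4304, 0.1469, 0.0956]
ee_rot: [-180.0, 0.0, 85.4]
force: [-1.4, 0.2, -4.4]
opening: 0.0555
gripper_force: 60.0
t 11.85 pos [0.4304 0.1469 0.0956] rpy [-179.99    0.     85.36] shift [-0.2  0.4  2.1] roll 0.001 F [-1.4  0.2 -4.4] open 0.0555 grip 60.0
```

```bash
python3 -m pendant '{"xyz":[[0,0,1],[0,0,2],[0,0,3],[0,0,4],[0,0,5],[0,0,5]],"roll":[0,0,0,0,0,0]}'
```

```text
time_s: 12.45
position: [0.4305, 0.1465, 0.0909]
ee_rot: [180.0, 0.0, 85.3]
force: [-0.4, -2.5, 0.1]
opening: 0.0555
gripper_force: 60.0
```

Contact came at the predicted height. Now I lower along the arc, with a softer grip so the stone can pivot in the pads.

```bash
python3 -m pendant '{"xyz":[[0,0,0],[-1,0,1],[-2,0,3],[-3.5,0,5],[-4.5,0,7],[-5.5,0,9],[-6,0,11],[-7,0,13],[-7,0,13]],"roll":[0,0,0,0,0,0,0,0,0]}' - 30
```

```text
time_s: 13.35
position: [0.4302, 0.1399, 0.0775]
ee_rot: [180.0, -0.0, 85.3]
force: [0.5, -2.0, 0.0]
opening: 0.0561
gripper_force: 30.0
```

```bash
python3 -m pendant '{"xyz":[[-1,0,2],[-2,0,4],[-3,0,6],[-4,0,8],[-4.5,0,10],[-5,0,12],[-6,0,14],[-6.5,0,16],[-7,0,17],[-7,0,17]],"roll":[0,0,0,0,0,0,0,0,0,0]}'
```

```text
time_s: 14.35
position: [0.4292, 0.1331, 0.0605]
ee_rot: [-180.0, -0.0, 85.4]
force: [1.7, -1.3, -0.9]
opening: 0.0555
gripper_force: 30.0
```

```bash
python3 -m pendant '{"xyz":[[-0.5,0,1],[-1,0,2],[-1.5,0,3],[-1.5,0,3]],"roll":[0,0,0,0]}'
```

```text
time_s: 14.75
position: [0.4292, 0.132, 0.0576]
ee_rot: [180.0, -0.1, 85.4]
force: [0.8, 0.3, 0.3]
opening: 0.0555
gripper_force: 30.0
```

```bash
python3 -m pendant '{"xyz":[[0,0,1],[0,0,2],[0,0,2]],"roll":[0,0,0]}'
```

```text
time_s: 15.05
position: [0.4292, 0.1317, 0.0566]
ee_rot: [180.0, 0.0, 85.4]
force: [0.3, -1.5, 8.9]
opening: 0.0559
gripper_force: 30.0
```

```bash
python3 -m pendant '{"xyz":[[0,0,-1],[0,0,-1],[0,0,-1],[0,0,-1],[0,0,-1],[0,0,-20],[0,0,-60],[-40,0,-60],[-85,0,-60],[-120,0,-60],[-120,0,-60],[-120,0,-60]],"roll":[0,0,0,0,0,0,0,0,0,0,0,0]}' 0
python3 - <<'E'
from h import *
o=np.vstack([rect('scene',.42,.17,.072),rect('top',.42,.17,.046)])
cv2.imwrite('pics/p5.png',o)
go(.4345-.145*.082,.198-.145*.9966,.037,85.3)
E
```

```text
time_s: 16.25
position: [0.4194, 0.0113, 0.1156]
ee_rot: [-180.0, -0.0, 85.2]
force: [0.4, 0.3, -0.4]
opening: 0.093
gripper_force: 0.0
t 16.35 pos [0.4196 0.0131 0.1157] rpy [ 1.7998e+02 -6.0000e-02  8.5470e+01] shift [40.4 -0.2 78.8] roll 0.003 F [-0.3 -0.5 -0.3] open 0.0929 grip 0.0
```

View pics/p5.png

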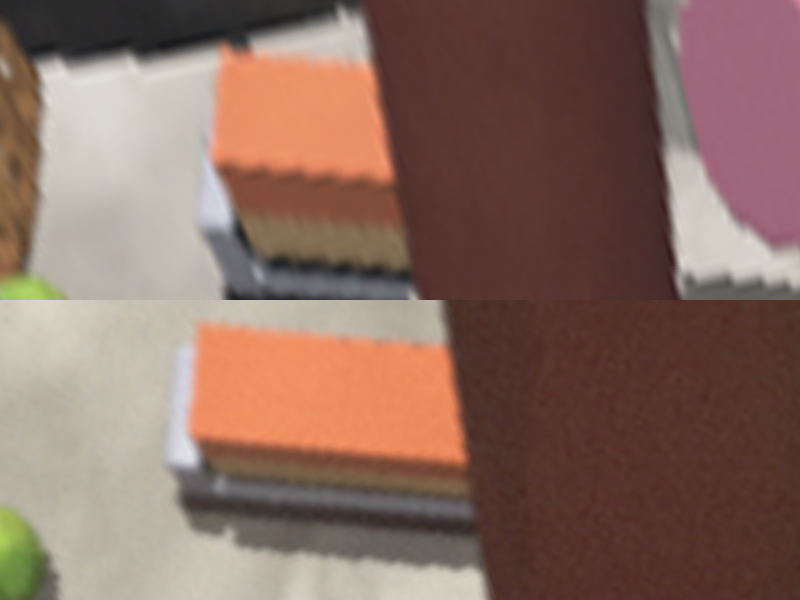

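The stone lies flat and square on the bed: its top-view left end is at (198,385), just short of the fixed jaw. Next, closed fingers go behind the sliding jaw.

```bash
python3 -m pendant '{"xyz":[[10,0,0],[35,0,0],[35,0,20],[35,0,45],[35,0,70],[35,0,78],[35,0,78],[35,0,78],[35,0,78]],"roll":[0,0,0,0,0,0,0,0,0]}' 255 20
python3 -m pendant '{"xyz":[[3,0,0],[8,0,0],[13,0,0],[18,0,0],[23,0,0],[28,0,0],[28,0,0]],"roll":[0,0,0,0,0,0,0]}'
python3 -c "
from h import *
go(.4345-.096*.082,.198-.096*.9966,.037,85.3)"
```

```text
time_s: 17.25
position: [0.423, 0.0472, 0.0386]
ee_rot: [179.9, -0.0, 85.4]
force: [0.2, 0.9, -0.6]
opening: 0.0257
gripper_force: 0.0
time_s: 17.95
position: [0.4247, 0.0758, 0.0377]
ee_rot: [180.0, -0.0, 85.4]
force: [-0.3, -0.8, 0.4]
opening: 0.0007
gripper_force: 0.0
t 17.95 pos [0.4247 0.0758 0.0377] rpy [ 1.7999e+02 -4.0000e-02  8.5450e+01] shift [26.6 -0.1  0.7] roll 0.003 F [-0.3 -0.8  0.4] open 0.0007 grip 0.0
```

Still about 27 mm to go, so I'm continuing at a slow pace.

```bash
python3 -m pendant '{"xyz":[[2,0,0],[4,0,0],[6,0,0],[8,0,0],[10,0,0],[12,0,0],[14,0,0],[16,0,0],[18,0,0],[18,0,0]],"roll":[0,0,0,0,0,0,0,0,0,0]}'
```

```text
time_s: 18.95
position: [0.4261, 0.0932, 0.0376]
ee_rot: [180.0, -0.0, 85.4]
force: [0.1, -3.4, 0.2]
opening: 0.0003
gripper_force: 1.2
```

```bash
python3 -m pendant '{"xyz":[[1,0,0],[2,0,0],[3,0,0],[4,0,0],[5,0,0],[5,0,0]],"roll":[0,0,0,0,0,0]}'
```

```text
time_s: 19.55
position: [0.4264, 0.0972, 0.0377]
ee_rot: [-180.0, 0.0, 85.3]
force: [1.2, -3.3, 0.2]
opening: 0.0006
gripper_force: 2.1
```

```bash
python3 -m pendant '{"xyz":[[1,0,0],[2,0,0],[3,0,0],[4,0,0],[5,0,0],[5,0,0]],"roll":[0,0,0,0,0,0]}'
```

```text
time_s: 20.15
position: [0.4267, 0.1011, 0.0377]
ee_rot: [-180.0, 0.1, 85.3]
force: [-0.0, -5.9, 1.7]
opening: 0.0005
gripper_force: 3.0
```

```bash
python3 -m pendant '{"xyz":[[1,0,0],[2,0,0],[3,0,0],[4,0,0],[4,0,0]],"roll":[0,0,0,0,0]}'
```

```text
time_s: 20.65
position: [0.4267, 0.1017, 0.0377]
ee_rot: [-179.9, 0.4, 85.1]
force: [1.9, -11.5, 3.3]
opening: 0.0004
gripper_force: 5.7
```

```bash
python3 -m pendant '{"xyz":[[2,0,0],[4,0,0],[5,0,0],[5,0,0]],"roll":[0,0,0,0]}'
```

```text
time_s: 21.05
position: [0.4267, 0.1018, 0.0378]
ee_rot: [-179.8, 0.9, 84.9]
force: [2.5, -19.6, 7.8]
opening: 0.0003
gripper_force: 9.5
```

Hard stop at 20 N with almost no motion, so the stone is clamped. I'm backing off, raising the arm clear, and checking.

```bash
python3 -m pendant '{"xyz":[[-10,0,0],[-25,0,0],[-40,0,0],[-40,0,-40],[-40,0,-85],[-60,0,-120],[-100,0,-150],[-150,0,-150],[-200,0,-150],[-250,0,-150],[-250,0,-150],[-250,0,-150]],"roll":[0,0,0,0,0,0,0,0,0,0,0,0]}'
python3 - <<'E'
from h import *
o=np.vstack([rect('scene',.42,.17,.072),rect('top',.42,.17,.046)])
cv2.imwrite('pics/p6.png',o)
go(0,0,0)
E
```

```text
time_s: 22.25
position: [0.4077, -0.137, 0.1876]
ee_rot: [179.9, -0.1, 85.3]
force: [-1.0, 0.4, 0.6]
opening: 0.0004
gripper_force: 0.0
t 22.35 pos [ 0.4079 -0.135   0.1877] rpy [ 1.7994e+02 -1.1000e-01  8.5600e+01] shift [ 103.  -417.3  187.5] roll 0 F [-0.2  0.1 -0.6] open 0.0005 grip 0.0
```

View pics/p6.png

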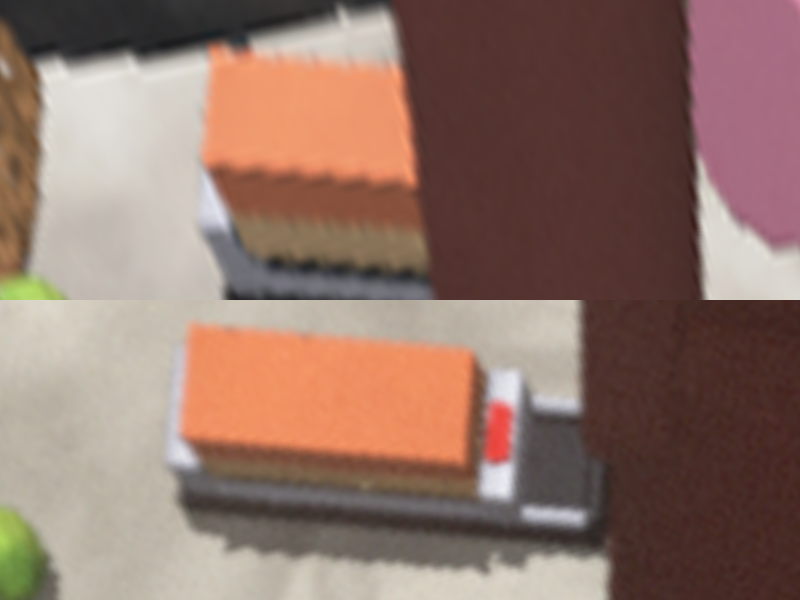

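The stone has moved up to the fixed jaw, its top-view left end at (187,385), and the red-marked jaw at (500,435) sits tight against it.

```bash
python3 -c "
from plant import env
print(env.close_job())"
```

```text
the job is handed in; nothing more can be done
None
```

The job is handed in with no verdict returned: the whetstone lies flat and square on the holder's bed, orange side up, and the sliding jaw was pushed up to it until it stopped hard at about 20 N.

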